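# Pack the colour-coded sample carrier

## Task

Pack the grey sample carrier for the incubator room: stand the yellow-lidded specimen cup upright in the bay with the yellow floor, lay the red culture dish flat in the bay with the red floor, and stand the black timer on its foot in the bay with the black floor, each wholly within its bay and about in the middle. The white-lidded cup, the brown dish and the white timer do not belong in it: leave them standing where they are.

Things in the scene. Friction and masses are not known exactly. Their poses are not given: they have to be found in the camera images.
- carrier: grey carrier fixed to the worktop, 120 (x) x 311 (y) mm; three bays, 95 mm wide, side by side at y -100, 0, +100 mm, open at front and back. Dividers 5 mm thick, 19 mm high over the worktop; end walls 7 mm thick, 30 mm high, with a low steel grip outside, out to y 172 mm. Origin: centre of its underside; x away from the robot, y left, within 0.2 rad.
- mat_yellow: Yellow mat, 116 (x) x 93 (y) x 3 mm, the fixed floor of one carrier bay. Origin: centre of its TOP face, 8 mm above the worktop; x along the open front-to-back direction, y across; dividers stand 47.5 mm either side, 11 mm higher than the mat. Which bay has which colour varies. The yellow-lidded cup goes here.
- mat_red: Red mat, 116 (x) x 93 (y) x 3 mm, the fixed floor of one carrier bay. Origin: centre of its TOP face, 8 mm above the worktop; x along the open front-to-back direction, y across; dividers stand 47.5 mm either side, 11 mm higher than the mat. Which bay has which colour varies. The red dish goes here; fingers set along x meet no wall.
- mat_black: Black mat, 116 (x) x 93 (y) x 3 mm, the fixed floor of one carrier bay. Origin: centre of its TOP face, 8 mm above the worktop; x along the open front-to-back direction, y across; dividers stand 47.5 mm either side, 11 mm higher than the mat. Which bay has which colour varies. The black timer goes here; its width fits across the bay.
- cup_yellow: 60 ml specimen cup, standing upright: tapered body (49 mm across at most) 54 mm high, screw lid 54 mm across from 54 to 66 mm height, with a yellow lid fixed on it. Loose, about 50 g. Origin: centre of the underside; z up its axis. Grasp the lid or the body from above. To be packed.
- dish_red: closed red culture dish, lying flat: base 60 mm across, tinted lid 64 mm across and from 6 to 16 mm height, 16 mm high in all. Loose, about 30 g, rigid. Origin: centre of the underside; z up its axis. Grasp across the lid rim, i.e. 64 mm wide. To be packed.
- timer_black: small black digital timer standing on its foot: a wedge 75 mm wide (its y), 63 mm high, 42 mm deep at the foot (x from -19 to +23 mm), 14 mm at the top (x -5 to +9). Loose, 70 g. Origin: on the underside; x from display to back, z up; yaw at start within 0.6 rad of the world's. Grasp from above across its depth, in the upper half (21 mm deep at 45 mm height). To be packed.
- cup_white: 60 ml specimen cup, standing upright: tapered body (49 mm across at most) 54 mm high, screw lid 54 mm across from 54 to 66 mm height, with a white lid fixed on it. Loose, about 50 g. Origin: centre of the underside; z up its axis. Grasp the lid or the body from above. Look-alike: leave it where it is.
- dish_brown: closed brown culture dish, lying flat: base 60 mm across, tinted lid 64 mm across and from 6 to 16 mm height, 16 mm high in all. Loose, about 30 g, rigid. Origin: centre of the underside; z up its axis. Grasp across the lid rim, i.e. 64 mm wide. Look-alike: leave it where it is.
- timer_white: small white digital timer standing on its foot: a wedge 75 mm wide (its y), 63 mm high, 42 mm deep at the foot (x from -19 to +23 mm), 14 mm at the top (x -5 to +9). Loose, 70 g. Origin: on the underside; x from display to back, z up; yaw at start within 0.6 rad of the world's. Grasp from above across its depth, in the upper half (21 mm deep at 45 mm height). Look-alike: leave it where it is.
Things that resemble listed ones, but are neither listed nor needed, are in the scene too. Several things look just like the cup_yellow: the one meant starts farthest from the robot's base.

How it is judged:
By the outcome, as a careful person would: the job done as asked, in the order asked, and still so for the second after the job is handed in, with the robot touching nothing.
It also fails if it takes over 112 s, if anything falls off the work surface, if the arm or the gripper's body presses on something with over 40 N, if the wrist force passes 120 N, or if a joint passes its speed limit or range.

## Robot

A 7-joint arm with a two-finger parallel gripper is mounted at the origin on a cart in front of the work surface, level with it; the furniture and walls round the work are solid. World frame = base frame: x ahead of the robot, y to its left, z up, the work surface at z = 0. Lengths are in m, angles in rad, forces in N, time in s.
With the tool pointing down it reaches from about 0.425 to 1.025 m from the base axis. Payload 9.4 kg.
Tool frame: the origin (TCP) lies between the finger pads; the fingertips stand 14 mm ahead of it and the grasp point (between the pads) lies 5 mm behind it; z points along the fingers, y is the line along which they close (so a half turn about z gives the same grasp; the last joint's range is limited). The gripper opens to 93 mm and grips with 3 to 60 N. Pads are 15 mm wide; open, the fingers measure 128 mm over their backs; the gripper's body (75 mm by 188 mm) begins 65 mm behind the grasp point.
Start: joints at [-1.235, 0.599, -0.003, 1.599, 0.002, 0.943, -0.08], TCP at [0.291, 0.664, 0.233] pointing down, gripper open.
Joint ranges: [-2.57, 2.57], [-0.35, 1.97], [-1.29, 1.29], [0.11, 2.56], [-1.05, 4.19], [0.11, 1.86], [-2.63, 2.63]. Speed limits (rad/s): [2.22, 2.22, 3.01, 3.01, 3.14, 3.14, 3.14].

## Interface

Orientations are given as a unit quaternion [x, y, z, w].
In Python, from station import bot, vision gives the robot as it stands. The module is installed in compiled form; this text tells all that it offers. Calls block until the motion is done:
- bot.goto(position, orientation): joint-space move of the TCP to a pose.
- bot.move_l(position, attitude=None, max_speed=0.15, max_force=None): straight line of the TCP; attitude=None keeps the orientation; max_speed is the mean speed in m/s. With max_force (N) it stops when the force on the tool has changed by that much, and returns True; else False.
- bot.move_j(angles): joint-space move.
- bot.open_gripper() and bot.grab(strength=None): open the fingers fully, or close them until they stop; strength is the grip in N (None keeps the last).
- bot.hold(seconds).
- bot.ik(position, orientation): joint angles nearest the present ones, or None.
- bot.state(): the state.
- vision.snapshot(name): name is "scene" or "top"; returns the picture (400x640x3 uint8, red, green, blue); there is no depth.
- vision.calibration(name): a dict with "fov_y" (degrees; the focal length in pixels is half the picture's height over the tangent of half this angle, whatever the lens; pixels are square), "cx", "cy" (the principal point, pixels), "k1" (the pictures are not rectified: a ray, as slopes to the right and down, at radius r is drawn at 1 + k1 r^2 times it, then the intrinsics apply), "extrinsics" (4x4, takes a point from world to camera coordinates). Camera axes: x right, y up, looking along -z (the intrinsics and any distortion apply to the point x, -y, -z); pixel columns grow to the right and rows downward; lengths in m; the calibration is good to about 2 mm. A picture is of the moment at which its call begins. calibration takes no time and is no camera call.
A pose or a line that the arm cannot do raises bot.Unreachable and nothing moves.
- bot.job_done(): hands the job in; it is judged then, once.
The state is a dict: "time_s": time; "joint_positions": joint angles; "qvel": joint speeds; "joint_torque": joint torques, N m; "position": TCP position; "orientation": TCP orientation; "force": force on the tool from outside, world axes, zero at the start; "moment": the same for the moment, N m; "opening": finger opening in m; "grasp_force": force on a finger pad.
Only numpy, scipy, OpenCV 4.12 (cv2) and the standard library are available. Lean on these libraries where they do the work, as an engineer would, in place of code of your own. Each camera call takes 0.05 s, during which the arm holds its last target. There are 200 camera calls.

## Working session

There is one attempt and no reset: what is moved stays moved. The work goes in short steps, each a Python script; the robot and the scene stay as the last script left them, time stands still between calls to the robot, and variables do not carry over. Pictures are saved under pics/ and viewed, at most 14 in all, crops included, and the job is handed in when it is done.

```bash
mkdir -p pics; cat > h.py <<'E'
import numpy as np, cv2
from station import bot, vision
def cal(n):
    c=vision.calibration(n); f=200/np.tan(np.radians(c["fov_y"])/2)
    return f,c["cx"],c["cy"],c["k1"],np.array(c["extrinsics"])
def px2w(n,u,v,z):
    f,cx,cy,k1,T=cal(n); d=np.array([(u-cx)/f,(v-cy)/f]); s=d.copy()
    for _ in range(30): s=d/(1+k1*(s@s))
    r=T[:3,:3].T@np.array([s[0],-s[1],-1]); o=-T[:3,:3].T@T[:3,3]
    return o+r*(z-o[2])/r[2]
def w2px(n,p):
    f,cx,cy,k1,T=cal(n); q=T[:3,:3]@np.array(p)+T[:3,3]; s=np.array([q[0],-q[1]])/-q[2]
    return s*(1+k1*(s@s))*f+[cx,cy]
def snap(n,name,crop=None,scale=1):
    im=vision.snapshot(n)[:,:,::-1]; cv2.imwrite(f"pics/{name}_raw.png",im)
    if crop: u0,v0,u1,v1=crop; im=im[v0:v1,u0:u1]
    cv2.imwrite(f"pics/{name}.png",cv2.resize(im,None,fx=scale,fy=scale,interpolation=cv2.INTER_CUBIC))
def quat(yaw):  # tool down, tool y axis at world angle yaw
    from scipy.spatial.transform import Rotation as R
    y=np.array([np.cos(yaw),np.sin(yaw),0]); z=np.array([0,0,-1.]); 
    return R.from_matrix(np.c_[np.cross(y,z),y,z]).as_quat()
E
python3 - <<'E'
from h import *
snap("top","top1",scale=1.25); snap("scene","scene1",scale=1.25)
for n in("top","scene"):
    T=cal(n)[4]; print(n,cal(n)[:4],-T[:3,:3].T@T[:3,3])
s=bot.state();print(s["time_s"],s["orientation"])
E
```

```text
top (np.float64(370.57751982691025), 321.73261072846674, 204.3049426098025, -0.07883719440820804) [ 0.32927145 -0.03676549  1.13334786]
scene (np.float64(486.94568021633), 322.3473520886043, 194.7209924798594, 0.010395304322111427) [-0.27098824 -0.73352205  1.22977541]
0.1 [ 2.04913548e-01  9.78779852e-01 -6.58937554e-04 -6.90835991e-05]
```

View pics/top1.png

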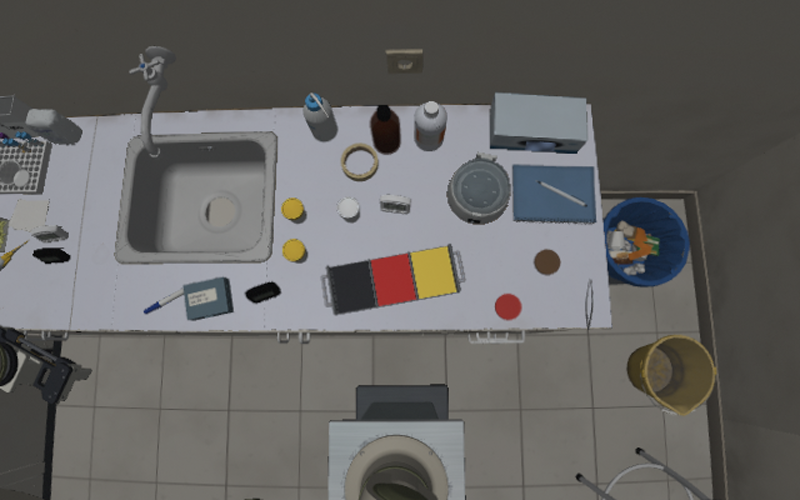

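View pics/scene1.png

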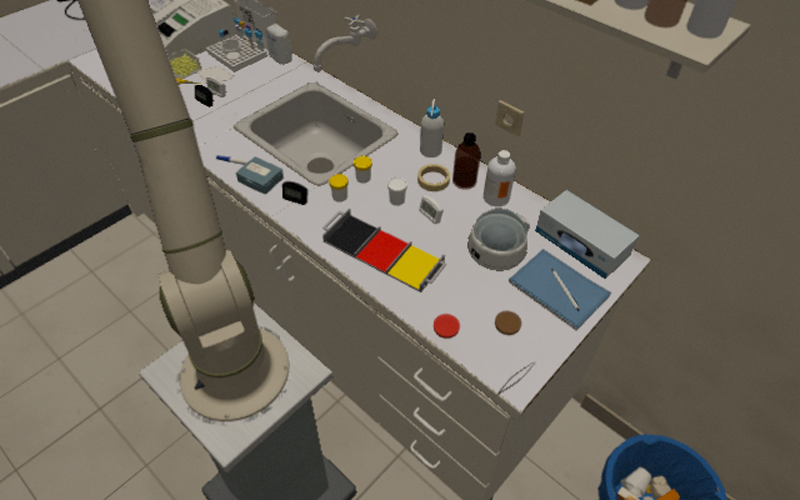

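Top picture (800-wide pixels): yellow-lidded cups at (292,209) and (293,250), white cup (348,208), black timers at (263,292) and (50,255), white timers at (395,203) and (45,233), red dish (508,306), brown dish (547,261). The carrier bays run black (351,287), red (393,280), yellow (435,273). The cup meant is probably the one at (292,209), since it is farther from the base (about (400,480)). I'll confirm this in enlarged crops.

```bash
python3 - <<'E'
from h import *
im=cv2.imread("pics/top1_raw.png"); 
cv2.imwrite("pics/topL.png",cv2.resize(im[150:266,184:384],None,fx=4,fy=4,interpolation=cv2.INTER_CUBIC))
im2=cv2.imread("pics/scene1_raw.png"); cv2.imwrite("pics/scL.png",cv2.resize(im2[115:245,165:365],None,fx=4,fy=4,interpolation=cv2.INTER_CUBIC))
d=lambda n,u,v,z:print(n,u,v,px2w(n,u/1.25,v/1.25,z).round(3))
d("top",292,209,.066);d("top",293,250,.066);d("top",348,208,.066);d("top",263,292,.063);d("top",50,255,.063);d("top",508,306,.016);d("top",547,261,.016)
d("top",351,287,.008);d("top",393,280,.008);d("top",435,273,.008);d("top",395,203,.06)
d("scene",364,160,.066);d("scene",340,180,.066);d("scene",446,325,.016);d("scene",350,233,.008);d("scene",416,268,.008);d("scene",294,187,.06)
E
```

```text
top 292 209 [0.652 0.246 0.066]
top 293 250 [0.551 0.239 0.066]
top 348 208 [0.652 0.109 0.066]
top 263 292 [0.452 0.308 0.063]
top 50 255 [0.546 0.866 0.063]
top 508 306 [ 0.418 -0.273  0.016]
top 547 261 [ 0.527 -0.375  0.016]
top 351 287 [0.469 0.107 0.008]
top 393 280 [0.485 0.004 0.008]
top 435 273 [ 0.501 -0.099  0.008]
top 395 203 [ 0.665 -0.003  0.06 ]
scene 364 160 [0.66  0.243 0.066]
scene 340 180 [0.553 0.231 0.066]
scene 446 325 [ 0.414 -0.277  0.016]
scene 350 233 [0.468 0.107 0.008]
scene 416 268 [ 0.5   -0.104  0.008]
scene 294 187 [0.45  0.307 0.06 ]
```

View pics/topL.png

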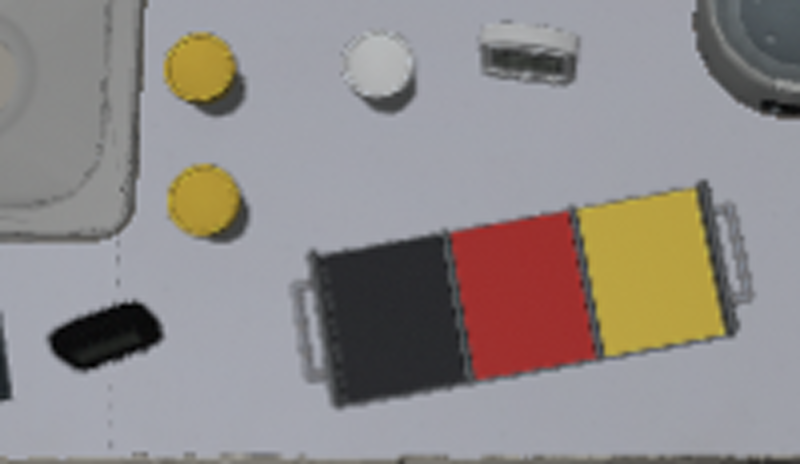

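View pics/scL.png

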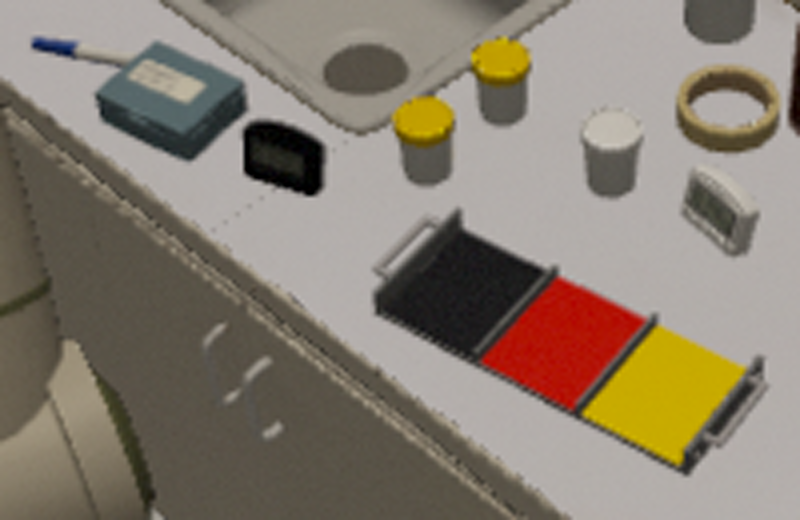

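Top crop (800 wide): the far cup's lid is at (201,67) and the near one's at (204,201). They work out at 0.70 m and 0.60 m from the base, and both cameras agree to about 1 cm, so the far cup at (0.65,0.245) is the one meant. The reachable black timer is at (105,336) with its display facing the robot. The other one, at y 0.87, is 1.02 m away on the far side of the sink. Next I'll get exact poses with masks and a silhouette fit.

```bash
cat > meas.py <<'E'
from h import *
from scipy.optimize import minimize
def comp(n,im,uv,lo,hi):
    m=cv2.inRange(cv2.cvtColor(im,cv2.COLOR_BGR2HSV),lo,hi); _,l,st,c=cv2.connectedComponentsWithStats(m,connectivity=4)
    k=l[int(round(uv[1])),int(round(uv[0]))]; assert k,(n,uv); return (l==k).astype(np.uint8),c[k]
def model(kind,p):
    x,y,yaw=p; t=np.linspace(0,6.283,40)[:-1]
    if kind=="lid": P=[(.027*np.cos(a),.027*np.sin(a),z) for a in t for z in(.054,.066)]
    if kind=="dish": P=[(.032*np.cos(a),.032*np.sin(a),z) for a in t for z in(.006,.016)]
    if kind=="mat": P=[(a,b,.008) for a in(-.058,.058) for b in(-.0465,.0465)]
    if kind=="timer": P=[(a,b,z) for a0,a1,z in((-.019,.023,0),(-.005,.009,.063)) for a in(a0,a1) for b in(-.0375,.0375)]
    c,s=np.cos(yaw),np.sin(yaw)
    return [(x+c*a-s*b,y+s*a+c*b,z) for a,b,z in P]
def fit(kind,masks,p0):
    S=8
    big={}
    for n,m in masks.items():
        x,y,w,h=cv2.boundingRect(m); x-=8;y-=8;w+=16;h+=16
        big[n]=((x,y),cv2.resize(m[y:y+h,x:x+w].astype(np.float32),None,fx=S,fy=S,interpolation=cv2.INTER_LINEAR)>.5)
    def cost(p):
        r=0
        for n,((x,y),B) in big.items():
            q=np.array([(w2px(n,a)-[x,y]+.5)*S for a in model(kind,p)],np.float32)
            M=np.zeros(B.shape,np.uint8); cv2.fillConvexPoly(M,cv2.convexHull(q).astype(np.int32),1)
            r+=1-(B&(M>0)).sum()/(B|(M>0)).sum()
        return r/len(big)
    r=minimize(cost,p0,method="Nelder-Mead",options=dict(initial_simplex=np.array(p0)+np.array([[0,0,0],[.01,0,0],[0,.01,0],[.005,.005,.15]]),maxiter=150))
    return r.x.round(4),round(r.fun,3)
RED=((0,150,60),(8,255,255)); YEL=((18,120,60),(34,255,255)); BLK=((0,0,0),(180,255,45))
E
python3 - <<'E'
from meas import *
I={n:cv2.imread(f"pics/{n}1_raw.png") for n in("top","scene")}
def go(name,kind,col,px,p0):
    for ns in(("top",),("scene",),("top","scene")):
        try: print(name,ns,*fit(kind,{n:comp(n,I[n],px[n],*col)[0] for n in ns},p0))
        except AssertionError as e: print(name,e)
go("cup","lid",YEL,dict(top=(234,167),scene=(290,129)),[.655,.245,0])
go("dish","dish",RED,dict(top=(406,245),scene=(357,260)),[.416,-.275,0])
go("matR","mat",RED,dict(top=(314,224),scene=(307,202)),[.485,.004,.16])
go("matY","mat",YEL,dict(top=(348,218),scene=(333,214)),[.5,-.1,.16])
go("timer","timer",BLK,dict(top=(212,231),scene=(230,155)),[.46,.308,.16])
E
```

```text
Traceback (most recent call last):
  File "meas.py", line 27, in fit
    r=minimize(cost,p0,method="Nelder-Mead",options=dict(initial_simplex=np.array(p0)+np.array([[0,0,0],[.01,0,0],[0,.01,0],[.005,.005,.15]]),maxiter=150))
  File "meas.py", line 23, in cost
    q=np.array([(w2px(n,a)-[x,y]+.5)*S for a in model(kind,p)],np.float32)
                 ~~~~^^^^^
  File "h.py", line 12, in w2px
    f,cx,cy,k1,T=cal(n); q=T[:3,:3]@np.array(p)+T[:3,3]; s=np.array([q[0],-q[1]])/-q[2]
                 ~~~^^^
  File "h.py", line 4, in cal
    c=vision.calibration(n); f=200/np.tan(np.radians(c["fov_y"])/2)
ValueError: time passes only in moves, steps and waits
```

```bash
sed -i 's/^def cal(n):/import functools\n@functools.cache\ndef cal(n):/' h.py
cat > m1.py <<'E'
from meas import *
I={n:cv2.imread(f"pics/{n}1_raw.png") for n in("top","scene")}
def go(name,kind,col,px,p0):
    for ns in(("top",),("scene",),("top","scene")):
        try: print(name,ns,*fit(kind,{n:comp(n,I[n],px[n],*col)[0] for n in ns},p0))
        except AssertionError as e: print(name,e)
go("cup","lid",YEL,dict(top=(234,167),scene=(290,129)),[.655,.245,0])
go("dish","dish",RED,dict(top=(406,245),scene=(357,260)),[.416,-.275,0])
go("matR","mat",RED,dict(top=(314,224),scene=(307,202)),[.485,.004,.16])
go("matY","mat",YEL,dict(top=(348,218),scene=(333,214)),[.5,-.1,.16])
go("timer","timer",BLK,dict(top=(212,231),scene=(230,155)),[.46,.308,.16])
print(bot.state()["time_s"])
E
python3 m1.py
```

```text
cup ('top',) [ 0.6554  0.2466 -0.0317] 0.098
cup ('scene',) [0.6526 0.2434 0.0644] 0.07
cup ('top', 'scene') [0.6544 0.2452 0.0505] 0.107
dish ('top',) [ 0.4202 -0.2732  0.0069] 0.18
dish ('scene',) [ 0.4163 -0.2746  0.0197] 0.134
dish ('top', 'scene') [ 0.4163 -0.2741 -0.0415] 0.16
matR ('top',) [0.4873 0.0053 0.1782] 0.042
matR ('scene',) [0.4836 0.0031 0.1657] 0.042
matR ('top', 'scene') [0.4856 0.0041 0.1736] 0.057
matY ('top',) [ 0.5044 -0.0936  0.1748] 0.026
matY ('scene',) [ 0.5005 -0.0937  0.1788] 0.041
matY ('top', 'scene') [ 0.5025 -0.094   0.1748] 0.051
timer ('top',) [0.4596 0.3192 0.3064] 0.257
timer ('scene',) [0.4572 0.3206 0.0096] 0.277
timer ('top', 'scene') [0.4578 0.3229 0.1803] 0.292
0.1
```

```bash
cat >> h.py <<'E'
def best(p,yaw):
    c=[]
    for y in(yaw,yaw+np.pi):
        q=bot.ik(p,quat(y))
        if q is not None: c.append((abs(q[6]),y))
    return quat(min(c)[1])
def pick(x,y,yaw,z,f,zt=.2):
    q=best([x,y,z],yaw); bot.goto([x,y,zt],q); bot.move_l([x,y,z+.03],max_speed=.2)
    print("down blocked",bot.move_l([x,y,z],max_speed=.06,max_force=15)); bot.grab(f); bot.hold(.3)
    s=bot.state(); print("grip",round(s["opening"],4),s["grasp_force"],s["position"])
    bot.move_l([x,y,zt],max_speed=.2); s=bot.state(); print("lift",round(s["opening"],4),s["grasp_force"],s["time_s"])
def place(x,y,yaw,z,zt=.2):
    q=best([x,y,z],yaw); bot.goto([x,y,zt],q); bot.hold(.2); bot.move_l([x,y,z+.015],max_speed=.2)
    print("touch",bot.move_l([x,y,z-.004],max_speed=.03,max_force=4)); s=bot.state(); print(s["position"],s["force"])
    bot.open_gripper(); bot.hold(.2); bot.move_l([x,y,zt],max_speed=.2); print(bot.state()["time_s"])
E
python3 - <<'E'
from h import *
cy=.173
for p,y in(((.654,.245,.055),np.pi/2),((.5027,-.0943,.063),np.pi/2+cy),((.417,-.274,.016),0),((.417,-.274,.016),np.pi/2),((.417,-.274,.2),0),((.4855,.0042,.024),cy),((.4683,.1027,.048),cy),((.4578,.315,.04),.2),((.4578,.315,.2),.2)):
    print(p,[None if (q:=bot.ik(p,quat(a))) is None else np.round(q,2)[[0,5,6]] for a in(y,y+np.pi)])
pick(.654,.245,np.pi/2,.055,15)
snap("top","top2"); snap("scene","scene2")
E
```

```text
(0.654, 0.245, 0.055) [array([-0.36,  0.6 ,  1.  ]), array([-0.78,  0.69, -1.39])]
(0.5027, -0.0943, 0.063) [array([0.2 , 0.33, 1.49]), array([-0.16,  0.35, -0.67])]
(0.417, -0.274, 0.016) [array([0.48, 0.18, 0.42]), array([ 0.24,  0.28, -1.67])]
(0.417, -0.274, 0.016) [array([0.57, 0.21, 1.54]), array([ 0.37,  0.19, -0.57])]
(0.417, -0.274, 0.2) [array([-0.03,  0.67,  1.01]), array([-0.25,  0.83, -1.76])]
(0.4855, 0.0042, 0.024) [array([-0.16,  0.17,  0.25]), array([0.13, 0.31, 2.3 ])]
(0.4683, 0.1027, 0.048) [array([-0.4 ,  0.21,  0.09]), array([-0.06,  0.34,  2.18])]
(0.4578, 0.315, 0.04) [array([-0.77,  0.33, -0.33]), array([-0.4 ,  0.46,  1.94])]
(0.4578, 0.315, 0.2) [array([-0.87,  0.68, -0.34]), array([-0.28,  0.76,  2.22])]
down blocked False
grip 0.0542 15.000109076499939 [0.6540507  0.2450964  0.05509523]
lift 0.054 14.999957531690598 5.35
```

```bash
python3 - <<'E'
from h import *
place(.5027,-.0943,np.pi/2+.173,.063)
bot.goto([.417,-.274,.2],best([.417,-.274,.016],.3))
snap("top","top3",(180,120,450,270),2.9); snap("scene","scene3",(150,110,430,310),2.8)
E
```

```text
touch True
[ 0.50297478 -0.09464547  0.06234726] [ 0.44232525 -0.34726112  0.73347044]
10.375
```

View pics/scene3.png

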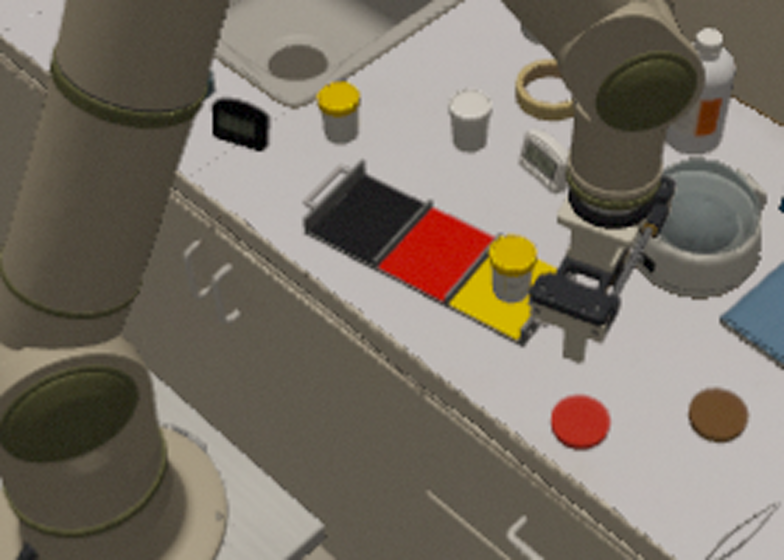

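The cup stands upright in the yellow bay at (512,268), roughly in the middle. The red dish at (580,420) is clear, so it comes next.

```bash
python3 - <<'E'
from h import *
pick(.4175,-.274,.3,.018,15)
E
```

```text
down blocked False
grip 0.0633 15.000561475753784 [ 0.41758117 -0.27402037  0.01814337]
lift 0.0633 14.999968707561493 15.7
```

```bash
python3 - <<'E'
from h import *
place(.4855,.0042,.173,.026)
bot.goto([.55,-.3,.25],quat(.3) if bot.ik([.55,-.3,.25],quat(.3)) is not None else quat(.3+np.pi))
snap("top","top4",(180,140,450,275),2.9); snap("scene","scene4")
E
cat > m2.py <<'E'
from meas import *
I={n:cv2.imread(f"pics/{n}4_raw.png") for n in("top","scene")}
for thr in(40,60):
  for ns in(("top",),("scene",),("top","scene")):
    M={}
    for n in ns:
        m,_=comp(n,I[n],dict(top=(214,229),scene=(230,155))[n],(0,0,0),(180,255,thr))
        cs,_=cv2.findContours(m,cv2.RETR_EXTERNAL,cv2.CHAIN_APPROX_NONE); M[n]=cv2.drawContours(m,cs,-1,1,-1); print(n,m.sum(),cv2.boundingRect(m))
    for y0 in(-.1,.25): print(thr,ns,*fit("timer",M,[.456,.313,y0]))
im=I["top"].copy(); A=im[210:256,180:240]; B=I["scene"][130:180,200:270]
E
python3 m2.py
```

```text
touch True
[0.48552173 0.00430795 0.02482052] [-0.64239779  0.48966527  0.66062946]
20.4
top 278 (197, 226, 27, 16)
40 ('top',) [0.4594 0.3199 0.3017] 0.265
40 ('top',) [0.4599 0.3187 0.2979] 0.267Traceback (most recent call last):
  File "m2.py", line 7, in <module>
    m,_=comp(n,I[n],dict(top=(214,229),scene=(230,155))[n],(0,0,0),(180,255,thr))
        ~~~~^^^^^^^^^^^^^^^^^^^^^^^^^^^^^^^^^^^^^^^^^^^^^^^^^^^^^^^^^^^^^^^^^^^^^
  File "meas.py", line 5, in comp
    k=l[int(round(uv[1])),int(round(uv[0]))]; assert k,(n,uv); return (l==k).astype(np.uint8),c[k]
                                                     ^
AssertionError: ('scene', (230, 155))
```

View pics/top4.png

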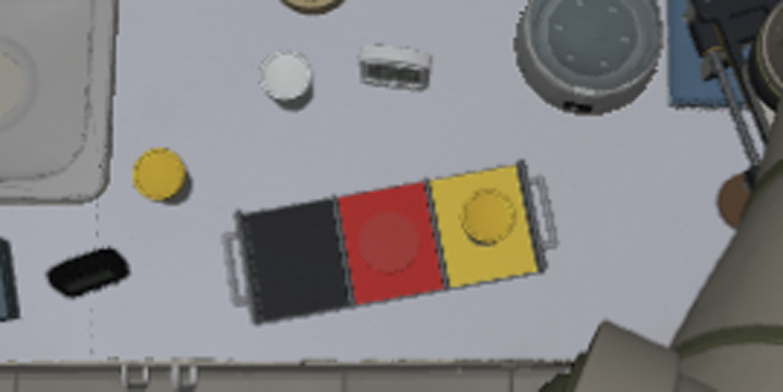

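The dish (388,242) and the cup (488,215) both sit in their bays. For the timer, I'll overlay the wedge model on enlarged crops from both cameras to settle its yaw and centre.

```bash
cat > ov.py <<'E'
from meas import *
import sys
p=[float(a) for a in sys.argv[1:4]]; out=[]
for n,(x,y,w,h) in(("top",(185,212,52,44)),("scene",(212,135,52,44))):
    im=cv2.resize(cv2.imread(f"pics/{n}1_raw.png")[y:y+h,x:x+w],None,fx=7.5,fy=7.5,interpolation=cv2.INTER_CUBIC)
    im=np.clip(im.astype(float)*1.6+25,0,255).astype(np.uint8)
    q=[tuple(int(v) for v in (w2px(n,a)-[x,y]+.5)*7.5) for a in model("timer",p)]
    for a,b in((0,1),(2,3),(0,2),(1,3),(4,5),(6,7),(4,6),(5,7),(0,4),(1,5),(2,6),(3,7)): cv2.line(im,q[a],q[b],(0,0,255) if a>=4 else (0,200,0) if b<4 else (255,0,0),1)
    out.append(im)
cv2.imwrite(f"pics/{sys.argv[4]}.png",np.hstack(out))
E
python3 ov.py .456 .312 .25 ov1
```

```text
(no output)
```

View pics/ov1.png

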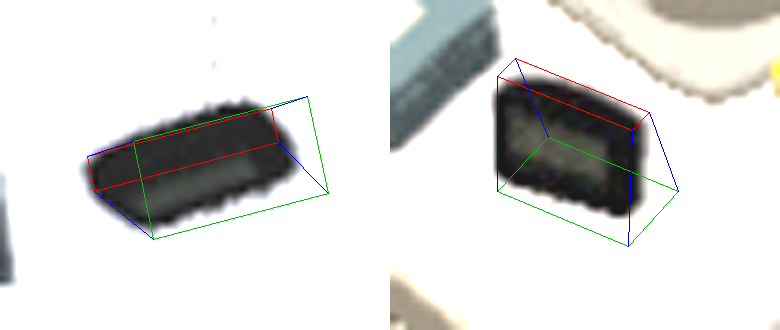

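```bash
cat > m3.py <<'E'
from meas import *
S=8; W={"top":(185,212,52,44),"scene":(212,135,52,44)}; B={}
for n,(x,y,w,h) in W.items():
    g=cv2.imread(f"pics/{n}1_raw.png")[y:y+h,x:x+w].max(axis=2).astype(np.float32)
    G=cv2.resize(g,None,fx=S,fy=S,interpolation=cv2.INTER_LINEAR)<75
    l,L=cv2.connectedComponents(G.astype(np.uint8)); c=dict(top=(27,18),scene=(18,20))[n]
    k=L[c[1]*S-S*4:c[1]*S+S*4,c[0]*S-S*4:c[0]*S+S*4]; k=np.bincount(k[k>0]).argmax(); m=(L==k).astype(np.uint8)
    cs,_=cv2.findContours(m,cv2.RETR_EXTERNAL,cv2.CHAIN_APPROX_NONE); m=cv2.drawContours(m,cs,-1,1,-1); B[n]=m>0; print(n,cv2.boundingRect(m))
def pts(p):
    x,y,yaw,rt,rb=p; P=[]
    for sgn in(-1,1):
        for r,top in((abs(rt),1),(abs(rb),0)):
            for a in np.linspace(0,np.pi/2,6):
                Y=sgn*(.0375-r+r*np.cos(a)); Z=(.063-r+r*np.sin(a)) if top else r-r*np.sin(a); t=Z/.063
                P+=[(X,Y,Z) for X in(-.019+.014*t,.023-.014*t)]
    c,s=np.cos(yaw),np.sin(yaw); return [(x+c*a-s*b,y+s*a+c*b,z) for a,b,z in P]
def cost(p,ns):
    r=0
    for n in ns:
        x,y,w,h=W[n]; q=np.array([(w2px(n,a)-[x,y]+.5)*S for a in pts(p)],np.float32)
        M=np.zeros(B[n].shape,np.uint8); cv2.fillConvexPoly(M,cv2.convexHull(q).astype(np.int32),1)
        r+=1-(B[n]&(M>0)).sum()/(B[n]|(M>0)).sum()
    return r/len(ns)
for ns in(("top","scene"),("top",),("scene",)):
  for y0 in(0,.3):
    p0=np.array([.458,.315,y0,.012,.004]); r=minimize(cost,p0,args=(ns,),method="Nelder-Mead",options=dict(initial_simplex=np.vstack([p0,p0+np.diag([.01,.01,.2,.006,.006])]),maxiter=250))
    print(ns,r.x.round(4),round(r.fun,3))
E
python3 m3.py
```

```text
top (91, 109, 225, 135)
scene (112, 84, 159, 147)
('top', 'scene') [0.4584 0.3244 0.2854 0.0444 0.0053] 0.174
('top', 'scene') [0.4581 0.3228 0.2722 0.0424 0.0207] 0.159
('top',) [0.4589 0.3221 0.2949 0.011  0.0066] 0.178
('top',) [0.459  0.3197 0.3015 0.0164 0.0067] 0.17
('scene',) [0.4572 0.3188 0.1347 0.0299 0.0184] 0.176
('scene',) [0.4566 0.3187 0.0723 0.0155 0.0159] 0.196
```

```bash
python3 ov.py .4585 .320 .28 ov2
```

```text
(no output)
```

View pics/ov2.png

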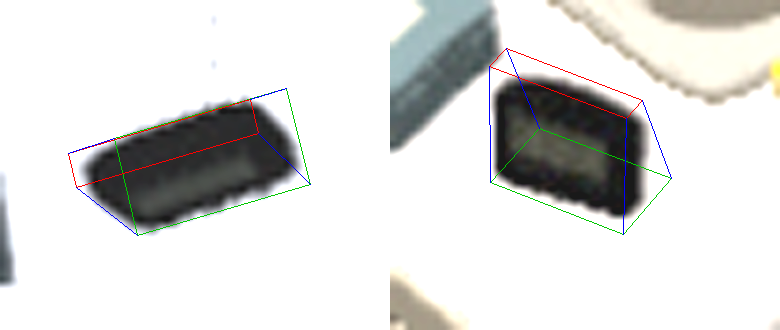

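The model lines up with the timer to within about 4 mm. I'm using origin (0.4585, 0.317) and yaw 0.26; the flat pads will correct what's left of the yaw error.

```bash
python3 - <<'E'
from h import *
pick(.4605,.3175,.26,.040,20,.18)
bot.goto([.4683,.1027,.18],best([.4683,.1027,.048],.173)); bot.hold(.2)
snap("top","top5"); snap("scene","scene5")
p=[.4683,.1027,.14]
a=cv2.imread("pics/top5_raw.png");b=cv2.imread("pics/scene5_raw.png")
c=lambda n,im:cv2.resize(im[int(w2px(n,p)[1])-45:int(w2px(n,p)[1])+55,int(w2px(n,p)[0])-50:int(w2px(n,p)[0])+50],None,fx=4,fy=4,interpolation=cv2.INTER_CUBIC)
cv2.imwrite("pics/held.png",np.clip(np.hstack([c("top",a),c("scene",b)])*1.4,0,255))
print(w2px("top",p),w2px("scene",p))
E
```

```text
down blocked False
grip 0.0292 19.1101663664449 [0.46048598 0.31746056 0.03998681]
lift 0.0299 19.10936740692705 27.4583
[276.27858339 223.79177372] [279.16723766 158.97768001][ WARN:0@2.229] global loadsave.cpp:1063 imwrite_ Unsupported depth image for selected encoder is fallbacked to CV_8U.
```

View pics/held.png

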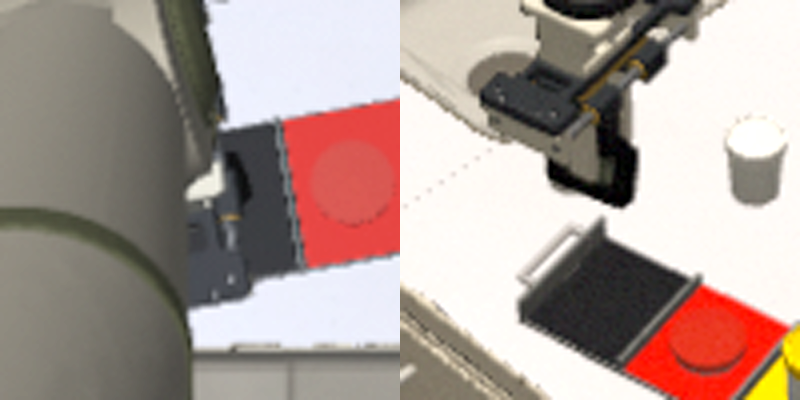

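```bash
python3 - <<'E'
from h import *
c,s=np.cos(.173),np.sin(.173)
for u,v in((286.5,164.2),(267.3,159.2)):
    for z in(.14,.147):
        d=px2w("scene",u,v,z)[:2]-[.4683,.1027]; print(z,(np.array([c*d[0]+s*d[1],-s*d[0]+c*d[1]])*1000).round(1))
for y in(-.0375,.0375): print(y,w2px("scene",[.4683-.021*c-y*s,.1027-.021*s+y*c,.14]))
E
```

```text
0.14 [ -6.1 -33. ]
0.147 [-11.7 -37.2]
0.14 [-21.8  30.7]
0.147 [-27.2  26. ]
-0.0375 [284.93009685 167.56651391]
0.0375 [265.72188077 158.22026223]
```

The held timer looks level, and its offset from the model is the same as before the grasp, so it is centred to within a few millimetres. Placing it now.

```bash
python3 - <<'E'
from h import *
place(.4683,.1027,.173,.048,.18)
bot.goto([.5,-.38,.3],best([.5,-.38,.3],.3))
snap("top","top6",(240,170,400,260),4.5); snap("scene","scene6",(220,140,380,250),4.5)
print(bot.state()["time_s"])
E
```

```text
touch True
[0.46854048 0.10280375 0.04732481] [ 0.27797383 -0.66572784  0.34785717]
32.45
34.3583
```

View pics/top6.png

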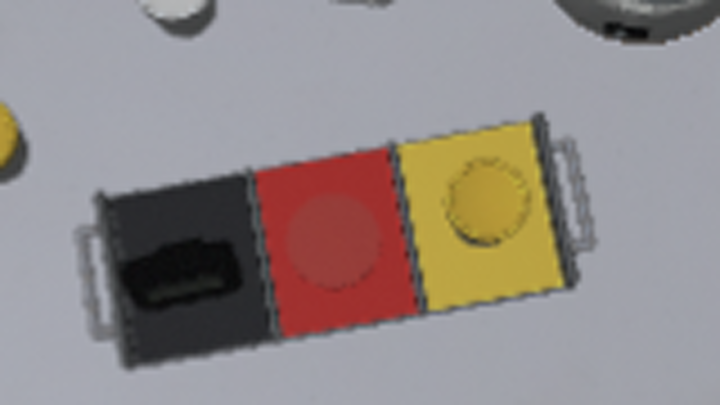

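View pics/scene6.png

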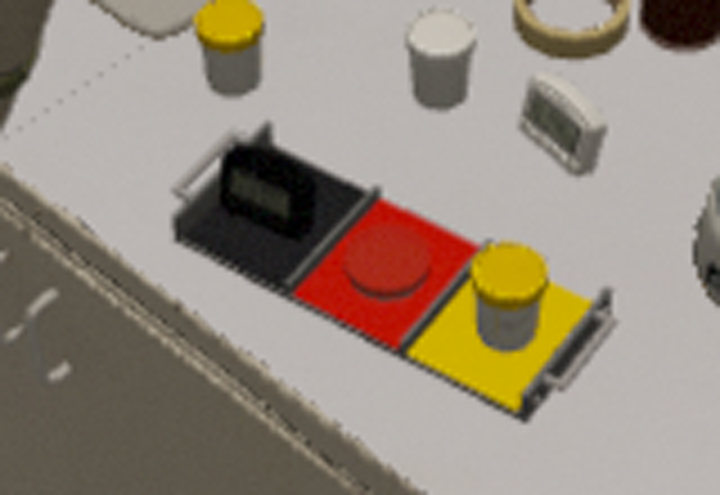

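```bash
python3 - <<'E'
from h import *
c,s=np.cos(.173),np.sin(.173)
def L(n,u,v,z,o):
    d=px2w(n,u,v,z)[:2]-o; print(n,(np.array([c*d[0]+s*d[1],-s*d[0]+c*d[1]])*1000).round(1))
K=np.array([.4683,.1027])
t=lambda u,v:(240+u/4.5,170+v/4.5); q=lambda u,v:(220+u/4.5,140+v/4.5)
print("foot right, left front");L("top",*t(240,280),.02,K);L("top",*t(140,308),.012,K);L("scene",*q(313,235),.012,K);L("scene",*q(222,205),.012,K)
print("top left extent");L("top",*t(122,268),.055,K)
print("dish");L("top",*t(333,242),.024,np.array([.4855,.0042]))
print("cup");L("top",*t(488,200),.074,np.array([.5027,-.0943]));L("scene",*q(509,270),.074,np.array([.5027,-.0943]))
E
```

```text
foot right, left front
top [-15.3 -33.2]
top [-20.8  37.3]
scene [ -6.5 -40.2]
scene [-19.7  34. ]
top left extent
top [ 1.8 39. ]
dish
top [-1.9  0.8]
cup
top [-0.4 -2.7]
scene [-1.6 -6. ]
```

The timer, dish and cup all sit within about 6 mm of their bay centres, upright and clear of the walls. I never touched the look-alikes.

```bash
python3 -c "
from h import *
bot.hold(.5); print(bot.job_done())"
```

```text
the job is handed in; nothing more can be done
None
```

The job is handed in at about 35 s on the robot clock: the farthest yellow-lidded cup, the red dish and the black timer each stand within about 6 mm of the middle of their matching bays, packed in the order asked, and I did not handle the look-alikes.

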